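# Hold the pull handle on the cassette for the screws

## Robot

A 6-joint arm with a two-finger parallel gripper is mounted at the origin on the work surface. World frame = base frame: x ahead of the robot, y to its left, z up, the work surface at z = 0. Lengths are in m, angles in rad, forces in N, time in s.
With the tool pointing down it reaches from about 0.3 to 1 m from the base axis. Payload 5.1 kg.
Tool frame: the origin (TCP) lies at the very end of the fingers, on their centre line; the grasp point (between the pads) lies 19 mm behind it; z points along the fingers, y is the line along which they close (so a half turn about z gives the same grasp; the last joint's range is limited). The gripper opens to 95 mm and grips with 3 to 60 N. Pads are 20 mm wide; open, the fingers measure 119 mm over their backs; the gripper's body (75 mm by 180 mm) begins 59 mm behind the grasp point.
Start: joints at [1.048, 0.124, 1.65, -0, 1.367, -0.083], TCP at [0.277, 0.588, 0.215] pointing down, gripper open.
Joint ranges: [-2.61, 2.61], [-1.02, 2.33], [0.03, 2.71], [-1.35, 4.49], [0.32, 2.68], [-2.91, 2.91]. Speed limits (rad/s): [2.57, 2.57, 3.14, 3.14, 3.14, 3.14].

## Interface

Orientations are given as a unit quaternion [w, x, y, z].
In Python, from workcell import telemetry, vision, env gives the robot as it stands.
- The arm moves only by the tool move_arm, never from a script. Its argument "moves" is a list of rows, each a list of 3 entries, a list of its own where there are three numbers: the opening, from -1 (shut) to 1 (fully open), then the shift along the tool's x, y, z in cm, then the turn about the tool's z in degrees. A call has 1 to 5 rows; each row is the pose to reach, as a shift and turn from the pose commanded when the call began, along the tool's axes at that moment; what a row does not reach only later rows make up. A row lasts 1/12 s, in which the tool goes at most 41.7 mm and 7.16 degrees, less where a joint would pass 70% of its speed; a pose out of reach is approached as far as the arm can. A call with a gripper value outside its range is refused whole. The fingers move at their own pace and stop on an object; "force" is the grip in N (left out, the last holds). Time passes only in rows, so rows that repeat a pose let the fingers close. It gives the time, the measured TCP pose, the force, the opening and the grip force at its end, in the units of the state.
- telemetry.read_state(): the state, without advancing time (a new reading comes with each control period).
- vision.capture(name): name is "scene" or "top" or "wrist"; returns a dict with "img" (384x512x3 uint8, red, green, blue), "range_z" (384x512 float32, m along the optical axis (not along the pixel's ray), 0 where there is no reading), "camera_matrix" (3x3 intrinsics, pixels), "k1" (the pictures are not rectified: a ray, as slopes to the right and down, at radius r is drawn at 1 + k1 r^2 times it, then the intrinsics apply), "T" (4x4, takes a point from camera to world coordinates). Camera axes: x right, y down, z forward; pixel columns grow to the right and rows downward; lengths in m; the calibration is good to about 2 mm. A picture is of the moment at which its call begins.
- env.sign_off(): hands the job in; it is judged then, once.
Trained networks look in a picture, given as the dict that the camera call returned (one of the last four; its "shot" number tells which), for a name from the list of things; names that differ only in an ending like _2 or _b are one class to them, and where a whole thing is asked for, a point or a joint stands for the part that bears it (a point fixed in the world has none). Each returns a list of dicts, best first, with "confidence" (0 to 1); they miss things now and then, are a little off and sometimes report something else, mostly with a low value. They report only what shows in the picture. A call takes as long as a camera call. They do not tell look-alikes from the thing itself.
- vision.find_in(picture, thing): "box" ([left, top, width, height] in pixels, round what is visible of it).
- vision.regions_of(picture, thing): "pixels" (384x512 bool, what is visible of it) and "box" ([left, top, width, height] in pixels, round what is visible of it).
The state is a dict: "time_s": time; "joint_positions": joint angles; "qvel": joint speeds; "joint_torque": joint torques, N m; "tool_pos": TCP position; "orientation": TCP orientation; "force": force on the tool from outside, world axes, zero at the start; "ft_torque": the same for the moment, N m; "grip_width": opening from 0.0 (shut) to 1.0 (fully open); "grip_force": force on a finger pad.
Only numpy, scipy, OpenCV 4.12 (cv2) and the standard library are available. Lean on these libraries where they do the work, as an engineer would, in place of code of your own. Each camera call takes 0.05 s, during which the arm holds its last target. There are 200 camera calls.

## Task

Pick up the shorter of the two loose pull handles and offer it up to the bare cassette: its legs outside the cassette's two bent-out tabs, level, at the height of the tabs, with both leg ends butted squarely on the front panel. Press it there with a steady push of about 10 newtons (between 6 and 15) and finish while still holding it so, as a third hand for the colleague who will put in the screws: nothing is put down or let go. Bring it up gently, never pushing the cassette with more than 40 newtons, and leave the long handle, the screwdriver and the screw box where they lie.

Things in the scene. Friction and masses are not known exactly. Their poses are not given: they have to be found in the camera images.
- cassette: The bare cassette, no handle: plain steel box 170 deep, 150 wide, 84 high, fixed in an aluminium nest with a 10 mm base plate (begins under the panel); box top 94 above the bench, toggle clamp at its rear up to 171. Origin: on the bench below the middle of the flat front panel, which faces roughly the robot; x level into the box, square to the panel, y left along it, z up.
- cassette_mount (a point): Middle of the bare cassette's front panel, on its surface, 52 above the bench; axes as cassette. handle_back of the fitted handle belongs here. Steel on steel: panel and handle give under 0.2 mm at 10 N, so the push builds up with the arm's own give only (some 3 to 6 N per mm of commanded travel past contact on a typical arm).
- tab_left (a point): Root of one of the two bare upright tabs bent out of the front panel, on its outer face: x 0, y +48, z 0 from cassette_mount, same axes. Tab 20 high (42 to 62 above the bench), 3 thick, 23 long towards -x; its last 9 mm lean inwards by about 3 as a lead-in. The handle's leg goes beside its outer face. Tabs do not carry the handle's weight.
- tab_right (a point): The same on the other tab, mirrored: y -48.
- handle: Shorter loose pull handle, 0.11 to 0.23 kg: U of folded sheet steel 24 high, 106 wide, 64 deep, lying flat as it will be fitted, legs pointing away from the robot within 35 degrees. Bar 12 thick, to grip from above at its middle (52 clear inside the U). Legs 3 thick, 100 apart inside. Origin: middle of the bar's underside; x along the legs (ends at +58), y along the bar, z up.
- handle_back (a point): Point of the shorter handle midway between its two square leg ends, in their plane, at half height: x +58, z +12 from handle, same axes. The legs have upright screw slots 4.5 x 10.5.
- finished_cassette: A second cassette, the same in its own nest, with its handle already fitted: it stands out 64 in front of the panel, 40 to 64 above the bench. Fixed; nothing to do here. Origin and axes as cassette. Which of the two is on the left varies.
- long_handle: The other loose pull handle, for a wider cassette: same section and depth but 166 wide. Leave it alone (it must not move by 25 mm). Origin and axes as handle.
- screwdriver: Screwdriver 200 long lying on the bench. Leave it alone. Origin: middle of its length, on the bench.
- screw_box: Open grey plastic box with screws, 110 x 75 x 32, on the bench. Leave it alone. Origin: middle of its underside.
Mind the look-alikes: they are no part of the job. What is shaped like the handle but brown or turquoise is not meant.

How it is judged:
On the way:
1. the shorter handle is picked up in the gripper, clear of the bench (contact force between the fingers and handle above 1 N and height (world z) of handle above 0.015 m), for 0.1 s.
At the end, for the whole second after the job is handed in: Through the last second the fingers hold the shorter handle still on the bare cassette: leg ends on the panel (3 mm), legs over the tabs (4 mm sideways), at the tabs' height within 3 mm (play of the slots), square within 0.04 rad, level within 0.05 rad, pressed with 6 to 15 N (x of handle_back in the frame of cassette_mount between -0.003 and 0.002 m and y of handle_back in the frame of cassette_mount between -0.004 and 0.004 m and z of handle_back in the frame of cassette_mount between -0.003 and 0.003 m and angle between the x axis of handle and the x axis of cassette, either way round below 0.04 rad and angle between the z axis of handle and the z axis of cassette, either way round below 0.05 rad and contact force between handle and cassette between 6 and 15 N and contact force between the fingers and handle above 3 N and linear speed of handle below 0.01 m/s); the arm keeps its last pose, push and grip.
It fails at once if the cassette is pushed with more than 40 N (contact force between any of handle, the arm and cassette above 40 N).
It fails at once if the long handle, the screwdriver or the screw box is moved by 25 mm or more (distance of any of long_handle, screwdriver, screw_box from where it was at the start of the episode above 0.025 m).
It also fails if it takes over 43 s, if anything falls off the work surface, if the arm or the gripper's body presses on something with over 40 N, if the wrist force passes 120 N, or if a joint passes its speed limit or range.

## Working session

There is one attempt and no reset: what is moved stays moved. The work goes in short steps, Python scripts to look and compute and a tool call to move; the robot and the scene stay as the last step left them, time stands still between calls to the robot, and variables do not carry over. Pictures are saved under pics/ and viewed, at most 10 in all, crops included, and the job is handed in when it is done.

Besides the shell and the picture viewer there is one more tool, called by a JSON object that holds its "op" and its "data". move_arm: Moves the arm, as the interface text tells. Its arguments: {"type":"object","properties":{"moves":{"type":"array"},"force":{"type":"number"}},"required":["moves"]}

```bash
mkdir -p pics
cat > h.py <<'E'
import numpy as np, cv2
from workcell import telemetry, vision, env
def pts(c, mask=None):
    v,u=np.nonzero((c["range_z"]>0) & (mask if mask is not None else True))
    K=np.array(c["camera_matrix"],float)
    d=c["k1"]
    x=(u-K[0,2])/K[0,0]; y=(v-K[1,2])/K[1,1]
    a,b=x.copy(),y.copy()
    for _ in range(10):
        s=1+d*(a*a+b*b); a=x/s;b=y/s
    z=c["range_z"][v,u]
    P=np.c_[a*z,b*z,z,np.ones_like(z)]@np.array(c["T"]).T
    return P[:,:3],u,v
def save(c,n): cv2.imwrite("pics/"+n,c["img"][:,:,::-1])
E
python3 - <<'E'
from h import *
s=telemetry.read_state(); print(s)
for n in ("top","scene"):
    c=vision.capture(n); save(c,n+".png"); np.savez(n,**{k:c[k] for k in c})
    print(n,c["T"],c["camera_matrix"],c["k1"])
    for t in ("handle","long_handle","cassette","finished_cassette","screwdriver","screw_box"):
        for r in vision.regions_of(c,t)[:3]:
            P,_,_=pts(c,r["pixels"])
            print(t,round(r["confidence"],2),r["box"],P.mean(0).round(3) if len(P) else None,np.percentile(P[:,2],95).round(3) if len(P) else '')
E
```

```text
{'time_s': 0.0, 'joint_positions': array([ 1.04837976e+00,  1.24531918e-01,  1.65166275e+00, -3.15750041e-05,
        1.36746902e+00, -8.25546925e-02]), 'qvel': array([ 0.00185249,  0.00063199,  0.00036355, -0.00080081, -0.00033432,
        0.00054653]), 'joint_torque': array([-1.72193584e-03, -4.17622018e+01, -3.59922910e+01,  7.72945862e-02,
        4.92213399e-02, -1.62983051e-04]), 'tool_pos': array([0.27647062, 0.58757315, 0.21337633]), 'orientation': array([-2.93716525e-04,  2.18158979e-01,  9.75912694e-01, -9.93106826e-04]), 'force': array([0.5429946 , 0.05677267, 0.47687524]), 'ft_torque': array([-0.04326856, -0.02256073, -0.00412156]), 'grip_force': 0.0, 'grip_width': 1.0009176378628308}
top [[ 0.01535861 -0.99840808  0.0542718   0.44742284]
 [-0.99987817 -0.01518472  0.00361491  0.07060343]
 [-0.00278506 -0.05432071 -0.99851966  1.12934184]
 [ 0.          0.          0.          1.        ]] [[418.67230315   0.         251.16706644]
 [  0.         418.67230315 191.85426748]
 [  0.           0.           1.        ]] -0.04352959076300939
handle 0.8 [247.6, 209.4, 34.6, 19.0]
[... 663 characters left out ...]
21.0566046    0.         246.94860624]
 [  0.         421.0566046  188.87897696]
 [  0.           0.           1.        ]] -0.15802578437391374
handle 0.97 [361.5, 152.2, 34.7, 28.5] [0.551 0.479 0.013] 0.025
handle 0.95 [268.2, 167.7, 40.4, 23.5] [0.454 0.18  0.017] 0.028
handle 0.66 [257.3, 144.1, 38.1, 17.4] [0.348 0.222 0.017] 0.028
long_handle 0.65 [140.7, 190.3, 64.0, 38.4] [ 0.437 -0.161  0.018] 0.028
cassette 0.59 [306.7, 171.7, 99.5, 101.7] [0.756 0.202 0.068] 0.107
finished_cassette 0.73 [140.4, 222.1, 112.1, 124.5] [ 0.745 -0.214  0.07 ] 0.104
screwdriver 0.51 [310.0, 129.2, 36.4, 30.4] [0.345 0.39  0.016] 0.026
screw_box 0.7 [64.6, 198.5, 47.5, 37.2] [ 0.366 -0.364  0.017] 0.034
```

```bash
python3 -c "
import cv2,numpy as np
a=cv2.imread('pics/top.png');b=cv2.imread('pics/scene.png')
cv2.imwrite('pics/both.png',np.vstack([a,b])[:, :])
"
```

```text
(no output)
```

View pics/top.png

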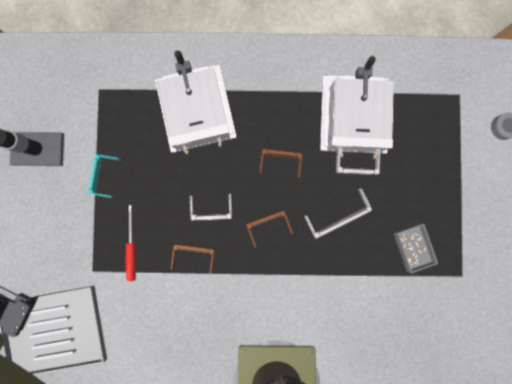

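View pics/scene.png

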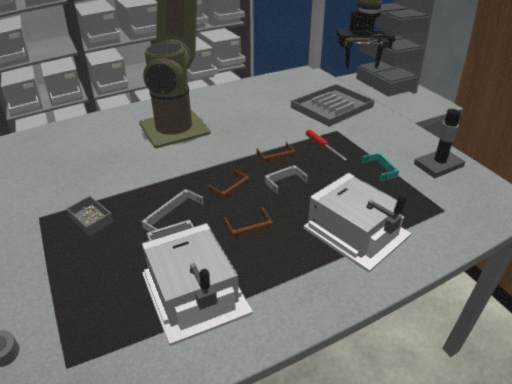

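The top view shows the short grey handle with its bar at about (211,217) and its legs pointing up. The bare cassette is on the left, with tabs at about (186,149) and (220,141). The long handle is at (340,215) and the finished cassette on the right. The brown and turquoise handles are look-alikes.

Run:
```python
from h import *
c=dict(np.load("top.npz",allow_pickle=True)); c["k1"]=float(c["k1"])
m=np.zeros((384,512),bool); m[188:224,184:238]=1
m&=c["img"].min(2)>90
P,u,v=pts(c,m); P=P[P[:,2]>0.008]
r=cv2.minAreaRect(P[:,:2].astype(np.float32)*1000); print(len(P),r,cv2.boxPoints(r).round(1).tolist(),P[:,2].max())
m=np.zeros((384,512),bool); m[60:155,150:240]=1
P,u,v=pts(c,m); Q=P[(P[:,2]>0.085)&(P[:,2]<0.1)]
r=cv2.minAreaRect(Q[:,:2].astype(np.float32)*1000); print(len(Q),r,cv2.boxPoints(r).round(1).tolist())
Q=P[(P[:,2]>0.05)&(P[:,2]<0.07)]; print(Q.round(3)[:20])
w=vision.capture("wrist"); save(w,"w0.png")
s=telemetry.read_state()
from scipy.spatial.transform import Rotation as R
q=s["orientation"]; Rt=R.from_quat([*q[1:],q[0]]).as_matrix()
print(Rt.round(3)); T=np.array(w["T"]); print((Rt.T@(T[:3,3]-s["tool_pos"])).round(4),(Rt.T@T[:3,:3]).round(3)); print(w["camera_matrix"],w["k1"])
```

```text
243 ((467.0050964355469, 180.8922576904297), (63.947383880615234, 106.26469421386719), 2.315605878829956) [[432.8999938964844, 232.6999969482422], [437.20001220703125, 126.5], [501.1000061035156, 129.10000610351562], [496.79998779296875, 235.3000030517578]] 0.03029510796256285
3901 ((729.9310913085938, 229.46871948242188), (195.20262145996094, 150.85301208496094), 14.391132354736328) [[616.5999755859375, 278.29998779296875], [654.0999755859375, 132.1999969482422], [843.2000122070312, 180.6999969482422], [805.7000122070312, 326.79998779296875]]
[[0.83  0.194 0.07 ]
 [0.828 0.204 0.067]
 [0.827 0.202 0.069]
 [0.828 0.197 0.066]
 [0.828 0.194 0.068]
 [0.826 0.218 0.065]
 [0.824 0.214 0.07 ]
 [0.825 0.212 0.069]
 [0.825 0.209 0.068]
 [0.824 0.202 0.069]
 [0.825 0.199 0.066]
 [0.824 0.196 0.069]
 [0.825 0.194 0.068]
 [0.826 0.192 0.065]
 [0.822 0.228 0.068]
 [0.822 0.209 0.068]
 [0.823 0.207 0.066]
 [0.822 0.204 0.069]
 [0.823 0.199 0.067]
 [0.819 0.233 0.067]]
[[-0.905  0.426  0.   ]
 [ 0.426  0.905  0.   ]
 [ 0.     0.    -1.   ]]
[ 0.0781  0.0005 -0.1691] [[-0.001 -0.96  -0.279]
 [ 1.    -0.001 -0.001]
 [ 0.    -0.279  0.96 ]]
[[281.29204217   0.         258.07080451]
 [  0.         281.29204217 192.40306397]
 [  0.           0.           1.        ]] -0.06045056399588264
```

{"op": "move_arm", "data": {"moves": [[0, [-2.9, -2.7, 0], 7], [0, [-5.8, -5.4, 0], 14], [0, [-8.7, -8.1, 0], 21], [0, [-11.6, -10.8, 0], 28], [0, [-14.5, -13.5, 0], 35]], "force": 40}}

```text
time_s: 1.17
tool_pos: [0.3507, 0.4027, 0.2147]
orientation: [0.0, 0.504, 0.864, 0.0]
force: [1.8, -0.7, 0.6]
grip_width: 0.702
grip_force: 0.0
```

{"op": "move_arm", "data": {"moves": [[0, [-4, -0.5, 0], 7], [0, [-8, -1, 0], 14], [0, [-12, -1.5, 0], 21], [0, [-16, -2.1, 0], 27], [0, [-20, -2.6, 0], 27]]}}

```text
time_s: 1.58
tool_pos: [0.4276, 0.216, 0.215]
orientation: [0.0, 0.691, 0.723, 0.0]
force: [0.2, 0.3, -0.5]
grip_width: 0.502
grip_force: 0.0
```

```bash
cat >> h.py <<'E'
def sil(w,zlo,zhi,box):
    P,u,v=pts(w); g=w["img"][v,u].astype(int)
    k=(P[:,2]>zlo)&(P[:,2]<zhi)&(P[:,0]>box[0])&(P[:,0]<box[1])&(P[:,1]>box[2])&(P[:,1]<box[3])&(g.max(1)-g.min(1)<35)
    return P[k],u[k],v[k]
E
python3 - <<'E'
from h import *
w=vision.capture("wrist"); save(w,"w1.png"); print(telemetry.read_state()["tool_pos"])
np.savez("w1",**w)
P,u,v=sil(w,.01,.035,(.42,.52,.11,.25))
r=cv2.minAreaRect(P[:,:2].astype(np.float32)*1000); print(len(P),r,cv2.boxPoints(r).round(1).tolist(),u.min(),u.max(),v.min(),v.max(),np.percentile(P[:,2],[50,95]))
E
```

```text
[0.43021358 0.21034113 0.21501737]
963 ((469.2937316894531, 180.9154815673828), (62.67298889160156, 106.3809814453125), 2.7923145294189453) [[435.3999938964844, 232.5], [440.6000061035156, 126.30000305175781], [503.20001220703125, 129.3000030517578], [498.0, 235.60000610351562]] 264 312 160 236 [0.02312526 0.02465258]
```

View pics/w1.png

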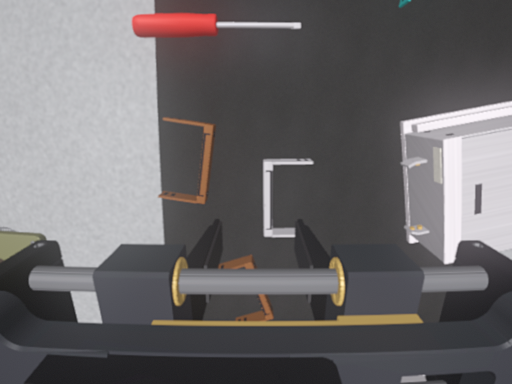

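The wrist view shows the handle at (264–312, 160–236) and the bare cassette's tabs at about (415,161) and (417,229).

```bash
cat >> h.py <<'E'
def panel(w,verbose=1):
    """panel line + tab outer faces from a wrist picture; returns mount xy, heading"""
    P,u,v=pts(w)
    k=(P[:,0]>.58)&(P[:,0]<.7)&(P[:,1]>.12)&(P[:,1]<.31)
    P=P[k]
    F=P[(P[:,2]>.066)&(P[:,2]<.088)]
    n=None
    h=np.radians(14.4)
    for _ in range(6):
        a=np.array([np.cos(h),np.sin(h)]); b=np.array([-a[1],a[0]])
        x=F[:,:2]@a; y=F[:,:2]@b
        c=np.median(x) if n is None else c
        if n is None: n=1; g=abs(x-c)<.02; 
        s,c0=np.polyfit(y[g],x[g],1); h-=np.arctan(s)
        a=np.array([np.cos(h),np.sin(h)]); b=np.array([-a[1],a[0]])
        x=F[:,:2]@a; y=F[:,:2]@b; c=np.median(x[g]); g=abs(x-c)<.004
    T=P[(P[:,2]>.045)&(P[:,2]<.067)]; tx=T[:,:2]@a-c; ty=T[:,:2]@b
    T=np.c_[tx,ty,T[:,2]][(tx<-.004)&(tx>-.03)]
    tm=T[(T[:,0]>-.014)]
    B=P[P[:,2]>.088]; by=B[:,:2]@b
    if verbose: print("head",np.degrees(h),"x",c,"n",g.sum(),"std",x[g].std(),"panel y",np.percentile(y[g],[0,1,99,100]),"top y",np.percentile(by,[0,1,99,100]),"tab",len(T),len(tm),"y",np.sort(tm[:,1]).round(4)[[0,1,2,3,-4,-3,-2,-1]] if len(tm)>8 else tm,"tab z",np.percentile(T[:,2],95) if len(T) else 0)
    return h,c,a,b,T
E
python3 - <<'E'
from h import *
w=dict(np.load("w1.npz",allow_pickle=True)); w["k1"]=float(w["k1"])
panel(w)
E
```

```text
head 14.014623447309381 x 0.6685349866655311 n 1294 std 0.0005814671079896646 panel y [-0.03156182 -0.02906166  0.11821282  0.11911193] top y [-0.03100993 -0.02301654  0.11819864  0.1191773 ] tab 254 123 y [-0.0043 -0.0042 -0.0042 -0.0042  0.0914  0.0914  0.0915  0.0916] tab z 0.061547278157208216
```

{"op": "move_arm", "data": {"moves": [[0, [-3.0, 1.4, 4], 0], [0, [-3.0, 1.4, 8], 0], [0, [-3.0, 1.4, 8], 0]]}}

```text
time_s: 1.88
tool_pos: [0.4394, 0.186, 0.1285]
orientation: [-0.002, 0.691, 0.723, -0.004]
force: [-1.6, -0.1, -0.7]
grip_width: 0.503
grip_force: 0.0
```

Run:
```python
from h import *
s=telemetry.read_state(); print(s["tool_pos"],s["orientation"],s["grip_width"])
w=vision.capture("wrist"); save(w,"w2.png"); np.savez("w2",**w)
P,u,v=sil(w,.01,.035,(.42,.52,.11,.25))
r=cv2.minAreaRect(P[:,:2].astype(np.float32)*1000); print(len(P),r,cv2.boxPoints(r).round(1).tolist(),u.min(),u.max(),v.min(),v.max())
panel(w)
```

```text
[0.4393891  0.18597446 0.12848052] [-0.00244966  0.69060519  0.72321394 -0.00448001] 0.5025752920714583
1624 ((469.34893798828125, 180.97218322753906), (63.70894241333008, 106.0101318359375), 3.2261483669281006) [[434.6000061035156, 232.10000610351562], [440.5, 126.30000305175781], [504.1000061035156, 129.8000030517578], [498.20001220703125, 235.6999969482422]] 256 321 144 244
head 14.049956045493687 x 0.6686139618978023 n 2679 std 0.0006831246346714643 panel y [-0.00204118 -0.0003679   0.11770005  0.11874129] top y [-0.00738918 -0.003279    0.11725068  0.11849856] tab 436 188 y [-0.0026 -0.0023 -0.0022 -0.0022  0.0913  0.0913  0.0914  0.0915] tab z 0.061472782890001965
```

{"op": "move_arm", "data": {"moves": [[0, [0, 0, 0], -0.4], [0, [0, 0, 0], -0.4], [0, [0, 0, 0], -0.4]]}}

```text
time_s: 2.18
tool_pos: [0.4441, 0.1898, 0.1374]
orientation: [0.001, 0.687, 0.727, 0.002]
force: [0.7, 0.7, 0.0]
grip_width: 0.497
grip_force: 0.0
```

{"op": "move_arm", "data": {"moves": [[0, [-1, -0.1, 3.5], 0], [0, [-1, -0.1, 7], 0], [0, [-1, -0.1, 10], 0], [0, [-1, -0.1, 11.5], 0], [0, [-1, -0.1, 12.5], 0]]}}

```text
time_s: 2.6
tool_pos: [0.442, 0.1791, 0.009]
orientation: [-0.0, 0.687, 0.727, -0.0]
force: [-0.3, 1.1, 0.5]
grip_width: 0.504
grip_force: 0.0
```

{"op": "move_arm", "data": {"moves": [[0, [0, 0, 0.4], 0], [0, [0, 0, 0.7], 0], [0, [0, 0, 0.7], 0], [0, [0, 0, 0.7], 0]]}}

```text
time_s: 2.93
tool_pos: [0.4437, 0.179, 0.0042]
orientation: [0.001, 0.687, 0.727, 0.001]
force: [0.9, -0.4, -0.8]
grip_width: 0.496
grip_force: 0.0
```

{"op": "move_arm", "data": {"moves": [[-1, [0, 0, 0], 0], [-1, [0, 0, 0], 0], [-1, [0, 0, 0], 0], [-1, [0, 0, 0], 0], [-1, [0, 0, 0], 0]], "force": 50}}

```text
time_s: 3.35
tool_pos: [0.4424, 0.1784, 0.0028]
orientation: [0.0, 0.687, 0.727, 0.0]
force: [0.4, 0.2, 0.2]
grip_width: 0.205
grip_force: 0.0
```

{"op": "move_arm", "data": {"moves": [[-1, [0, 0, 0], 0], [-1, [0, 0, 0], 0], [-1, [0, 0, 0], 0], [-1, [0, 0, 0], 0], [-1, [0, 0, 0], 0]]}}

```text
time_s: 3.77
tool_pos: [0.4424, 0.1784, 0.0027]
orientation: [0.0, 0.687, 0.727, -0.0]
force: [-0.4, -0.7, 0.3]
grip_width: 0.125
grip_force: 50.0
```

{"op": "move_arm", "data": {"moves": [[-1, [0, 0, -1], 0], [-1, [0, 0, -3], 0], [-1, [0, 0, -5], 0], [-1, [0, 0, -6], 0], [-1, [0, 0, -6], 0]]}}

```text
time_s: 4.18
tool_pos: [0.4445, 0.1791, 0.0658]
orientation: [0.001, 0.687, 0.727, 0.003]
force: [0.6, 0.9, 0.5]
grip_width: 0.125
grip_force: 50.0
```

{"op": "move_arm", "data": {"moves": [[-1, [1, 1.5, 0], -4], [-1, [2, 3, 0], -8], [-1, [2.2, 4, 0], -10.8], [-1, [2.2, 4, 0], -10.8], [-1, [2.2, 4, 0], -10.8]]}}

```text
time_s: 4.6
tool_pos: [0.4803, 0.2024, 0.0615]
orientation: [-0.001, 0.616, 0.788, -0.001]
force: [0.3, 0.4, -0.7]
grip_width: 0.121
grip_force: 50.0
```

```bash
cat >> h.py <<'E'
from scipy.spatial.transform import Rotation as R
def look(name):
    import time
    s=telemetry.read_state(); q=s["orientation"]; Rt=R.from_quat([*q[1:],q[0]]).as_matrix(); t=s["tool_pos"]
    w=vision.capture("wrist"); save(w,name+".png"); np.savez(name,**w)
    P,u,v=pts(w); g=w["img"][v,u].astype(int)
    L=(P-t)@Rt   # tool axes
    k=(abs(L[:,0])<.065)&(L[:,1]>-.02)&(L[:,1]<.07)&(L[:,2]>-.035)&(L[:,2]<.012)&(g.max(1)-g.min(1)<35)&(g.max(1)>90)
    H=L[k]
    r=cv2.minAreaRect(H[:,:2].astype(np.float32)*1000)
    yaw=np.degrees(np.arctan2(Rt[1,1],Rt[0,1]))
    print("tcp",t.round(4),"yawY",yaw.round(2),"tilt",np.degrees(np.arccos(-Rt[2,2])).round(2),"F",s["force"].round(1),s["grip_width"].round(3),s["grip_force"])
    print("handle in tool",len(H),r,cv2.boxPoints(r).round(1).tolist())
    for x0 in (-1,1):
        e=H[(H[:,0]*x0>.045)]
        for lo,hi in ((-.006,.012),(.012,.028),(.028,.044),(.044,.062)):
            m=e[(e[:,1]>lo)&(e[:,1]<hi)]
            if len(m)>3: print(x0,lo,"n",len(m),"topz",np.percentile(m[:,2],[5,15]).round(4),"x",np.percentile(m[:,0],[3,97]).round(4))
    return s,w,H
E
python3 - <<'E'
from h import *
s,w,H=look("w3"); panel(w)
E
```

```text
Traceback (most recent call last):
  File "h.py", line 52, in look
    print("tcp",t.round(4),"yawY",yaw.round(2),"tilt",np.degrees(np.arccos(-Rt[2,2])).round(2),"F",s["force"].round(1),s["grip_width"].round(3),s["grip_force"])
                                                                                                                       ^^^^^^^^^^^^^^^^^^^^^
AttributeError: 'float' object has no attribute 'round'
```

View pics/w3.png

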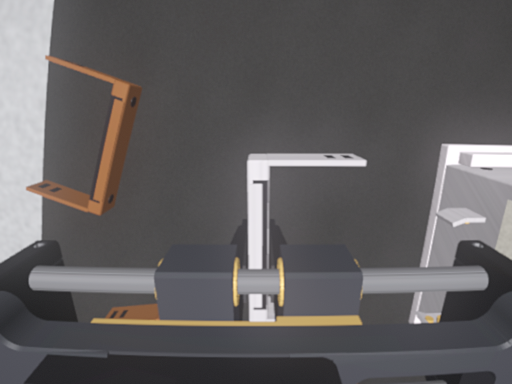

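The handle is held level, with its left leg at (250–363, 160). The right leg is hidden by the gripper. The left tab is at (460,216).

```bash
sed -i 's/s\["grip_width"\].round(3)/s["grip_width"]/' h.py
python3 - <<'E'
from h import *
s,w,H=look("w4"); panel(w)
E
```

```text
tcp [0.4799 0.2022 0.0615] yawY 13.93 tilt 0.14 F [ 1.   0.1 -1.4] 0.12466552835948619 49.99953746795654
handle in tool 4010 ((1.6625175476074219, 25.13282585144043), (106.87289428710938, 63.83496856689453), 2.0956711769104004) [[-52.900001525878906, 55.099998474121094], [-50.599998474121094, -8.699999809265137], [56.20000076293945, -4.800000190734863], [53.900001525878906, 59.0]]
-1 -0.006 n 256 topz [-0.0208 -0.0205] x [-0.0505 -0.0454]
1 -0.006 n 583 topz [-0.0211 -0.0206] x [0.0454 0.0537]
1 0.012 n 347 topz [-0.021  -0.0206] x [0.0507 0.0537]
1 0.028 n 340 topz [-0.021  -0.0206] x [0.0507 0.0539]
1 0.044 n 306 topz [-0.021  -0.0207] x [0.0507 0.0539]Traceback (most recent call last):
  File "<stdin>", line 2, in <module>
  File "h.py", line 39, in panel
    if verbose: print("head",np.degrees(h),"x",c,"n",g.sum(),"std",x[g].std(),"panel y",np.percentile(y[g],[0,1,99,100]),"top y",np.percentile(by,[0,1,99,100]),"tab",len(T),len(tm),"y",np.sort(tm[:,1]).round(4)[[0,1,2,3,-4,-3,-2,-1]] if len(tm)>8 else tm,"tab z",np.percentile(T[:,2],95) if len(T) else 0)
                                                                                                                                 ~~~~~~~~~~~~~^^^^^^^^^^^^^^^^^
    return _quantile_unchecked(
        a, q, axis, out, overwrite_input, method, keepdims, weights)
    return _ureduce(a,
                    func=_quantile_ureduce_func,
    ...<5 lines>...
                    overwrite_input=overwrite_input,
                    method=method)
    r = func(a, **kwargs)
    result = _quantile(arr,
                       quantiles=q,
    ...<2 lines>...
                       out=out,
                       weights=wgt)
    slices_having_nans = np.isnan(arr[-1, ...])
                                  ~~~^^^^^^^^^
IndexError: index -1 is out of bounds for axis 0 with size 0
```

{"op": "move_arm", "data": {"moves": [[-1, [-1.5, 1.5, 0.6], 0], [-1, [-3, 3, 1.2], 0], [-1, [-3.7, 4, 1.8], -0.1], [-1, [-3.7, 5, 1.8], -0.1], [-1, [-3.7, 5, 1.8], -0.1]]}}

```text
time_s: 5.12
tool_pos: [0.5392, 0.1787, 0.0445]
orientation: [-0.0, 0.616, 0.788, 0.0]
force: [0.6, 0.2, -1.5]
grip_width: 0.124
grip_force: 50.0
```

{"op": "move_arm", "data": {"moves": [[-1, [0, 0, 0], 0], [-1, [0, 0, 0], 0], [-1, [0, 0, 0], 0]]}}

```text
time_s: 5.37
tool_pos: [0.5378, 0.1792, 0.0448]
orientation: [-0.0, 0.615, 0.789, -0.0]
force: [0.5, -0.1, -1.1]
grip_width: 0.123
grip_force: 50.0
```

```bash
sed -i 's/np.percentile(by,\[0,1,99,100\])/len(by)/' h.py
python3 - <<'E'
from h import *
s,w,H=look("w5"); panel(w)
a=np.array([.9702,.2424]);b=np.array([-.2424,.9702]); t=s["tool_pos"][:2]; print("tcp a,b",t@a,t@b)
E
```

```text
tcp [0.5378 0.1792 0.0448] yawY 14.13 tilt 0.01 F [ 0.5 -0.1 -1.1] 0.12261994941617048 49.99969661235809
handle in tool 3863 ((1.368011474609375, 25.292736053466797), (107.22036743164062, 64.04934692382812), 1.9759069681167603) [[-53.29999923706055, 55.400001525878906], [-51.099998474121094, -8.600000381469727], [56.099998474121094, -4.900000095367432], [53.79999923706055, 59.099998474121094]]
-1 -0.006 n 253 topz [-0.0208 -0.0205] x [-0.0504 -0.0455]
1 -0.006 n 583 topz [-0.0211 -0.0207] x [0.0454 0.0537]
1 0.012 n 347 topz [-0.021  -0.0205] x [0.0507 0.0538]
1 0.028 n 332 topz [-0.021  -0.0206] x [0.0507 0.0538]
1 0.044 n 304 topz [-0.0211 -0.0206] x [0.0507 0.0539]
head 14.082676713536047 x 0.6686995446511556 n 4856 std 0.000556704069139567 panel y [-0.00970565 -0.00244508  0.11729678  0.11801404] top y 14352 tab 975 446 y [-0.0055 -0.0052 -0.005  -0.0049  0.0914  0.0915  0.0915  0.0915] tab z 0.061544015664144816
tcp a,b 0.5652431217165486 0.0434990417587111
```

View pics/w5.png

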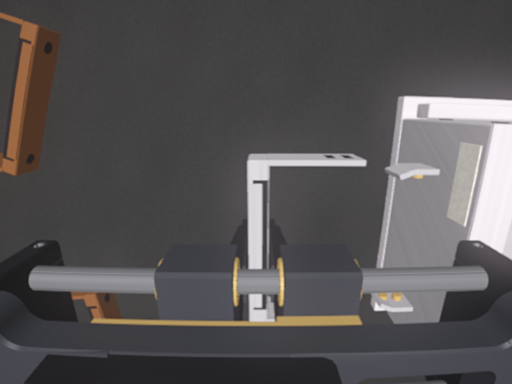

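The left leg end is at (363,160) and the left tab tip at (388,171). The leg lies outside the tab.

{"op": "move_arm", "data": {"moves": [[-1, [-0.1, 0.5, 0.15], 0], [-1, [-0.1, 1.3, 0.15], 0], [-1, [-0.1, 2.2, 0.15], 0], [-1, [-0.1, 3.0, 0.15], 0], [-1, [-0.1, 3.6, 0.15], 0]]}}

```text
time_s: 5.83
tool_pos: [0.5752, 0.187, 0.0434]
orientation: [0.0, 0.615, 0.789, 0.0]
force: [0.1, 0.5, -1.5]
grip_width: 0.12
grip_force: 50.0
```

{"op": "move_arm", "data": {"moves": [[-1, [0, 0.2, 0], 0], [-1, [0, 0.4, 0], 0], [-1, [0, 0.5, 0], 0], [-1, [0, 0.5, 0], 0], [-1, [0, 0.5, 0], 0]]}}

```text
time_s: 6.25
tool_pos: [0.5782, 0.1878, 0.043]
orientation: [-0.0, 0.615, 0.789, -0.0]
force: [0.3, 0.3, -0.7]
grip_width: 0.124
grip_force: 50.0
```

Run:
```python
from h import *
s,w,H=look("w6"); panel(w)
a=np.array([.9702,.2424]);b=np.array([-.2424,.9702]); t=s["tool_pos"][:2]; print("tcp a,b",t@a,t@b,"Fa",s["force"][:2]@a)
```

```text
tcp [0.5782 0.1878 0.043 ] yawY 14.1 tilt 0.03 F [ 0.3  0.3 -0.7] 0.12427115533156549 49.99955892562866
handle in tool 7672 ((7.024768829345703, 28.910505294799805), (68.86041259765625, 115.78089141845703), 89.86097717285156) [[-50.900001525878906, -5.400000095367432], [64.80000305175781, -5.699999809265137], [65.0, 63.20000076293945], [-50.79999923706055, 63.5]]
-1 -0.006 n 258 topz [-0.0208 -0.0205] x [-0.0504 -0.0454]
1 -0.006 n 578 topz [-0.0211 -0.0207] x [0.0453 0.0537]
1 0.012 n 342 topz [-0.0209 -0.0205] x [0.0507 0.0537]
1 0.028 n 439 topz [-0.021  -0.0204] x [0.0457 0.0537]
1 0.044 n 715 topz [-0.0335 -0.0243] x [0.0464 0.0628]
head 14.071492846004196 x 0.6686679816736214 n 3321 std 0.00038280901070658044 panel y [0.00036172 0.00361465 0.11750534 0.11824311] top y 45141 tab 861 340 y [0.0845 0.0846 0.0846 0.0846 0.0956 0.0956 0.0956 0.0957] tab z 0.06384095920585323
tcp a,b 0.6065428437765238 0.042064658709336566 Fa 0.3834857893840774
```

View pics/w6.png

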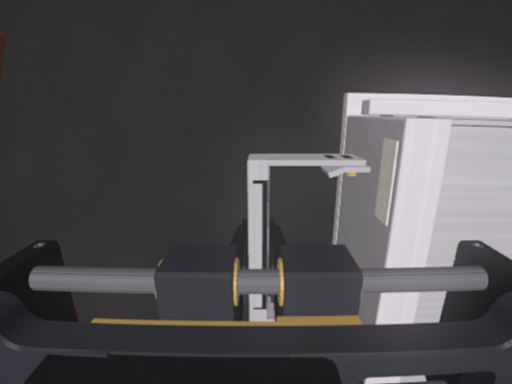

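The left leg now lies outside the left tab (345,168), with about 4 mm still to go to the panel. I'll approach in small steps.

{"op": "move_arm", "data": {"moves": [[-1, [0.04, 0.1, 0], 0], [-1, [0.04, 0.2, 0], 0], [-1, [0.04, 0.3, 0], 0], [-1, [0.04, 0.35, 0], 0], [-1, [0.04, 0.35, 0], 0]]}}

```text
time_s: 6.72
tool_pos: [0.5816, 0.1891, 0.0432]
orientation: [-0.0, 0.615, 0.789, -0.0]
force: [-1.5, -0.2, -0.3]
grip_width: 0.125
grip_force: 50.0
```

{"op": "move_arm", "data": {"moves": [[-1, [0, 0.05, 0], 0], [-1, [0, 0.1, 0], 0], [-1, [0, 0.1, 0], 0], [-1, [0, 0.1, 0], 0]]}}

```text
time_s: 7.05
tool_pos: [0.5817, 0.1891, 0.043]
orientation: [-0.001, 0.615, 0.789, -0.001]
force: [-5.2, -1.1, 3.0]
grip_width: 0.127
grip_force: 50.0
```

{"op": "move_arm", "data": {"moves": [[-1, [0, 0.05, 0], 0], [-1, [0, 0.1, 0], 0], [-1, [0, 0.1, 0], 0], [-1, [0, 0.1, 0], 0], [-1, [0, 0.1, 0], 0]]}}

```text
time_s: 7.47
tool_pos: [0.5816, 0.1891, 0.043]
orientation: [-0.002, 0.615, 0.789, -0.002]
force: [-9.3, -1.1, 5.2]
grip_width: 0.123
grip_force: 50.0
```

Run:
```python
from h import *
s,w,H=look("w7")
a=np.array([.9702,.2424]);b=np.array([-.2424,.9702])
F=[];t=s["tool_pos"]
for _ in range(12):
    s=telemetry.read_state(); F.append(s["force"]); vision.capture("wrist")
F=np.array(F); print("tcp a,b",t[:2]@a,t[:2]@b,"F",F.mean(0),F.std(0),"Fa",F.mean(0)[:2]@a,"torque",s["ft_torque"], s["tool_pos"])
h,c,a,b,T=panel(w)
```

```text
tcp [0.5816 0.1891 0.043 ] yawY 14.1 tilt 0.32 F [-9.3 -1.1  5.2] 0.12285533959178192 50.02610921859741
handle in tool 7056 ((6.881053924560547, 26.450807571411133), (116.87277221679688, 65.84292602539062), 0.5854268074035645) [[-51.900001525878906, 58.79999923706055], [-51.20000076293945, -7.099999904632568], [65.69999694824219, -5.900000095367432], [65.0, 60.0]]
-1 -0.006 n 264 topz [-0.021  -0.0205] x [-0.0505 -0.0453]
1 -0.006 n 583 topz [-0.0212 -0.0207] x [0.0455 0.0537]
1 0.012 n 340 topz [-0.0209 -0.0207] x [0.0507 0.0537]
1 0.028 n 503 topz [-0.021  -0.0204] x [0.0454 0.0537]
1 0.044 n 1263 topz [-0.0331 -0.0277] x [0.0464 0.0643]
tcp a,b 0.6101406877333744 0.04249364700581243 F [-8.63951795 -2.11555726  5.14470936] [0.31439996 0.42542385 0.43404034] Fa -8.89487139630042 torque [-0.45136135  1.29947913 -0.03926226] [0.58162614 0.1891342  0.0429702 ]
head 14.065718284305348 x 0.6686519147322111 n 2787 std 0.00044146769156291844 panel y [0.00771116 0.01110759 0.11779424 0.11834229] top y 48291 tab 892 366 y [0.0845 0.0846 0.0847 0.0847 0.096  0.0961 0.0961 0.0961] tab z 0.0636953553181766
```

View pics/w7.png

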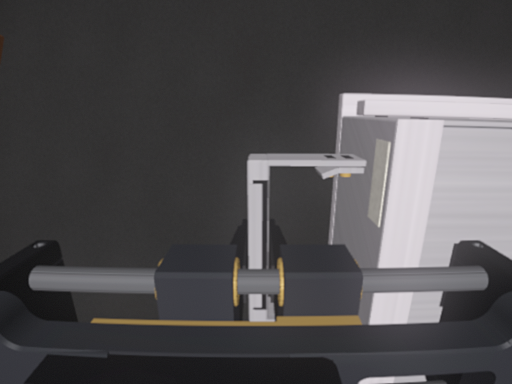

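The handle is seated. Normal push is about 9 N, plus some vertical friction load, so I'll relieve that slightly.

{"op": "move_arm", "data": {"moves": [[-1, [0, 0.0, -0.05], 0], [-1, [0, 0.02, -0.1], 0], [-1, [0, 0.02, -0.1], 0], [-1, [0, 0.02, -0.1], 0], [-1, [0, 0.02, -0.1], 0]]}}

```text
time_s: 8.53
tool_pos: [0.5816, 0.1891, 0.0431]
orientation: [-0.002, 0.615, 0.789, -0.002]
force: [-7.3, -2.0, 1.2]
grip_width: 0.121
grip_force: 50.0
```

Run:
```python
from h import *
a=np.array([.9702,.2424]);F=[];Z=[]
for _ in range(20):
    s=telemetry.read_state(); F.append(s["force"]);Z.append(s["tool_pos"]); vision.capture("wrist")
F=np.array(F); print("F",F.mean(0),F.std(0),"Fa",F.mean(0)[:2]@a,Z[0],Z[-1],s["orientation"],s["time_s"],s["grip_force"])
look("w8")
```

```text
F [-7.13044839 -1.66726484  1.41111545] [0.44794408 0.51553241 0.36011021] Fa -7.322106026577968 [0.58159877 0.18910658 0.04311269] [0.58162034 0.18911738 0.04314716] [-0.00180558  0.61495742  0.78855494 -0.00228505] 9.4833 50.005125403404236
tcp [0.5816 0.1891 0.0431] yawY 14.1 tilt 0.34 F [-5.9 -2.   0.6] 0.12328068296176029 50.00524163246155
handle in tool 7064 ((7.069465637207031, 26.5384521484375), (116.07196807861328, 65.95063018798828), 0.23820552229881287) [[-51.099998474121094, 59.29999923706055], [-50.79999923706055, -6.699999809265137], [65.19999694824219, -6.199999809265137], [65.0, 59.79999923706055]]
-1 -0.006 n 269 topz [-0.0209 -0.0205] x [-0.0505 -0.0453]
1 -0.006 n 573 topz [-0.0212 -0.0207] x [0.0454 0.0537]
1 0.012 n 347 topz [-0.0211 -0.0206] x [0.0507 0.0537]
1 0.028 n 499 topz [-0.0209 -0.0204] x [0.0455 0.0537]
1 0.044 n 1265 topz [-0.0333 -0.0279] x [0.0463 0.0643]
```

{"op": "move_arm", "data": {"moves": [[-1, [0, 0.04, -0.02], 0], [-1, [0, 0.07, -0.04], 0], [-1, [0, 0.07, -0.04], 0], [-1, [0, 0.07, -0.04], 0], [-1, [0, 0.07, -0.04], 0]]}}

```text
time_s: 10.0
tool_pos: [0.5816, 0.1891, 0.0432]
orientation: [-0.002, 0.615, 0.789, -0.003]
force: [-8.9, -2.3, 1.2]
grip_width: 0.126
grip_force: 50.0
```

Run:
```python
from h import *
a=np.array([.9702,.2424]);F=[];Z=[]
for _ in range(20):
    s=telemetry.read_state(); F.append(s["force"]);Z.append(s["tool_pos"]); vision.capture("wrist")
F=np.array(F); print("F",F.mean(0),F.std(0),"Fa",F.mean(0)[:2]@a,Z[0],Z[-1],s["time_s"],s["grip_force"])
```

```text
F [-8.54366712 -2.08696004  1.70161726] [0.655857   0.51997985 0.54062208] Fa -8.794944954579016 [0.58160517 0.18910159 0.04319593] [0.58160112 0.18911082 0.04321022] 10.95 50.00710129737854
```

```bash
python3 -c "
from workcell import env
print(env.sign_off())"
```

```text
the job is handed in; nothing more can be done
None
```

The job is handed in with the gripper still holding the shorter handle on the bare cassette: legs outside the tabs, level, leg ends on the panel, pressed with a steady 9 N or so. No verdict came back, and the right leg was hidden from the wrist camera, so I placed it from the handle's known width and the measured left leg.

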